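Put the toppled salt mill back in its stand

TASK

The light wooden salt mill has fallen over. Stand it upright on the counter and let go of it, then take hold of it again and lower it, without dropping it, foot first and fully down into the empty well of the wooden stand next to the dark pepper mill. Leave everything else where it is.

Things in the scene. Friction and masses are not known exactly. Their poses are not given: they have to be found in the camera images.
- salt: Light wood salt mill, 0.2 kg, 120 mm tall. From the foot up: round body 40 mm in diameter up to 62 mm (foot edge chamfered 3 mm), eight-sided steel collar 40 mm across flats from 62 to 88 mm, round knob 34 mm in diameter from 88 to 120 mm with a small steel disc on top. Starts lying on the counter. Origin: centre of the foot's underside; z runs from foot to knob.
- salt_foot (a point): Centre of the underside of the mill's foot. The mill is bottom-heavy (centre of mass about 45 mm from here): let go on its foot within about 15 degrees of upright, it settles upright.
- salt_top (a point): Centre of the knob's end, 120 mm from the foot. At the start the mill lies on one flat of its collar, axis level and 20 mm above the counter, so two other flats stand vertical at its sides to be gripped.
- stand: Wooden stand, 90 mm (x) by 180 mm (y), 50 mm high, with two round wells side by side, 90 mm apart. It is heavy and does not move. Origin: centre of its underside, z up. The empty well is the one at its +y end (45 mm from the middle); the pepper mill stands in the well at its -y end.
- well_mouth (a point): Centre of the mouth of the empty well, 50 mm above the counter. The well is a vertical round hole 43 mm in diameter and 40 mm deep, with a small chamfer at the mouth.
- well_floor (a point): Centre of the floor of the empty well, 10 mm above the counter. The salt mill's foot rests here when fully down.
- pepper: Pepper mill of dark wood, same shape and size as the salt mill, standing loose in the other well, its top 130 mm above the counter. Origin: centre of its foot.
- mug: Blue mug, 80 mm in diameter, 90 mm high, with a handle at its +y side. Origin: centre of its underside.
- oil: Green glass oil bottle, 64 mm in diameter, 200 mm high. Origin: centre of its underside.
- jar: Amber jar with a metal lid, 72 mm in diameter, 100 mm high. Origin: centre of its underside.
- bowl: Red bowl, 104 mm in diameter, 50 mm high. Origin: centre of its underside.
- can: Small tin with a white lid and green label, 66 mm in diameter, 85 mm high. Origin: centre of its underside.
- spatula: Wooden-handled spatula lying flat on the counter, 280 mm long. Origin: middle of its underside.
Things that resemble listed ones, but are neither listed nor needed, are in the scene too. There is more than one size of the stand; the one meant has the size given above.

How it is judged:
On the way:
1. the salt mill stands upright on its foot on the counter, outside the stand, let go and still (angle between salt's own z axis and vertical below 0.1 rad and height (world z) of salt_foot below 0.005 m and contact force between the fingers and salt below 0.1 N and linear speed of salt below 0.03 m/s), for 0.2 s.
At the end, for the whole second after the job is handed in: The salt mill is in the empty well, foot within 4 mm of the well's floor in height and 5 mm of its centre, upright within 0.1 rad, at rest; the pepper mill still stands upright in its own well (horizontal distance between salt_foot and well_floor below 0.005 m and z of salt_foot in the frame of well_floor between -0.004 and 0.004 m and angle between each of salt, pepper's own z axis and vertical below 0.1 rad and linear speed of salt below 0.02 m/s and distance between pepper and stand below 0.055 m); the robot touches nothing.
It fails at once if the salt mill is dropped or falls (moves faster than 0.6 m/s while the fingers do not touch it) (linear speed of salt above 0.6 m/s and contact force between the fingers and salt below 0.1 N).
It fails at once if the pepper mill, mug, oil bottle, jar, bowl, can or spatula is moved by more than 30 mm (distance of any of pepper, mug, oil, jar, bowl, can, spatula from where it was at the start of the episode above 0.03 m).
It also fails if it takes over 66 s, if anything falls off the work surface, if the arm or the gripper's body presses on something with over 40 N, if the wrist force passes 120 N, or if a joint passes its speed limit or range.

ROBOT

A 6-joint arm with a two-finger parallel gripper is mounted at the origin on the work surface. World frame = base frame: x ahead of the robot, y to its left, z up, the work surface at z = 0. Lengths are in m, angles in rad, forces in N, time in s.
With the tool pointing down it reaches from about 0.325 to 0.775 m from the base axis. Payload 9.3 kg.
Tool frame: the origin (TCP) lies between the finger pads; the fingertips stand ctrl.tips_ahead ahead of it and the grasp point (between the pads) lies 8 mm behind it (ctrl.tips_ahead is the distance from the TCP to the fingertips, in m); z points along the fingers, y is the line along which they close (so a half turn about z gives the same grasp; the last joint's range is limited). The gripper opens to 85 mm and grips with 20 to 120 N. Pads are 22 mm wide; open, the fingers measure 114 mm over their backs; the gripper's body (76 mm by 85 mm) begins 54 mm behind the grasp point. The pads swing forward as they close: fully open they stand 13 mm farther back than shut.
Start: joints at [-1.381, 0.259, 0.021, 1.334, 0, 1.418], TCP at [0.185, -0.518, 0.242] pointing down, gripper open.
Joint ranges: [-3.04, 3.04], [-0.91, 1.82], [-1.04, 1.36], [-1.92, 1.95], [-1.52, 1.45], [-3.14, 3.14]. Speed limits (rad/s): [2.22, 2.22, 2.79, 3.14, 3.14, 3.14].

INTERFACE

Orientations are given as a unit quaternion [w, x, y, z].
In Python, from bench import ctrl, effector, cams, order, read_time_s, read_joint_positions, read_qd, read_joint_torque, read_eef_pos, read_ee_rot, read_contact_force, read_torque, read_finger_gap, read_grasp_force gives the robot as it stands. Calls block until the motion is done:
- ctrl.goto(position, orientation): joint-space move of the TCP to a pose.
- ctrl.move_linear(position, max_speed=0.15, frame=None): straight line of the TCP; frame=None keeps the orientation; max_speed is the mean speed in m/s.
- ctrl.move_j(angles): joint-space move.
- effector.let_go() and effector.close(): open the fingers fully, or close them until they stop; the grip force is fixed at half the most.
- ctrl.dwell(seconds).
- ctrl.solve_ik(position, orientation): joint angles nearest the present ones, or None.
- cams.read_camera(name): name is "scene" or "top" or "wrist"; returns a dict with "frame" (420x560x3 uint8, red, green, blue), "fx", "fy", "cx", "cy" (pixels), "xyz" and "rotation" of the camera in the world. Camera axes: x right, y up, looking along -z (the intrinsics and any distortion apply to the point x, -y, -z); pixel columns grow to the right and rows downward; lengths in m; the calibration is good to about 2 mm. The wrist camera is an equidistant fisheye: a pixel r from the principal point sees the ray r / f radians off the axis. A picture is of the moment at which its call begins. There is no depth.
A pose or a line that the arm cannot do raises ctrl.IKError and nothing moves.
- order.close_job(): hands the job in; it is judged then, once.
Readings, each from a call of its own:
- read_time_s(): time.
- read_joint_positions(): joint angles.
- read_qd(): joint speeds.
- read_joint_torque(): joint torques, N m.
- read_eef_pos(): TCP position.
- read_ee_rot(): TCP orientation.
- read_contact_force(): force on the tool from outside, world axes, zero at the start.
- read_torque(): the same for the moment, N m.
- read_finger_gap(): finger opening in m.
- read_grasp_force(): force on a finger pad.
Only numpy, scipy, OpenCV 4.12 (cv2) and the standard library are available. Lean on these libraries where they do the work, as an engineer would, in place of code of your own. Each camera call takes 0.05 s, during which the arm holds its last target. There are 200 camera calls.

## Working session

There is one attempt and no reset: what is moved stays moved. The work goes in short steps, each a Python script; the robot and the scene stay as the last script left them, time stands still between calls to the robot, and variables do not carry over. Pictures are saved under pics/ and viewed, at most 10 in all, crops included, and the job is handed in when it is done.

```bash
mkdir -p pics; ls; python3 - <<'E'
from bench import *
import cv2, numpy as np
for n in("top","scene"):
    c=cams.read_camera(n); np.save(f"pics/{n}.npy",c,allow_pickle=True)
    cv2.imwrite(f"pics/{n}0.png",cv2.resize(c["frame"][:,:,::-1],None,fx=1.4,fy=1.4))
    print(n,{k:np.round(v,4).tolist() for k,v in c.items() if k!="frame"})
print(ctrl.tips_ahead,read_time_s(),read_ee_rot())
E
```

```text
pics
top {'fx': 513.8002, 'fy': 513.8002, 'cx': 281.4793, 'cy': 207.4977, 'xyz': [0.2588, 0.0193, 1.5583], 'rotation': [0.7065, 0.041, -0.0504, -0.7048]}
scene {'fx': 386.2005, 'fy': 386.2005, 'cx': 280.5011, 'cy': 215.1643, 'xyz': [0.8562, -0.6635, 0.9932], 'rotation': [0.9131, 0.3244, 0.0914, 0.2294]}
0.011 0.1 [-5.63873323e-04  9.85349187e-01  1.70548118e-01 -8.28691956e-06]
```

View pics/top0.png

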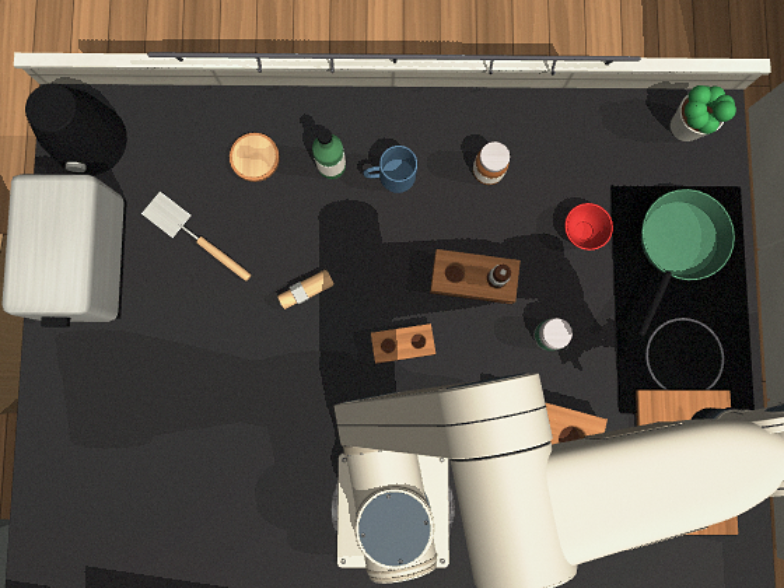

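View pics/scene0.png

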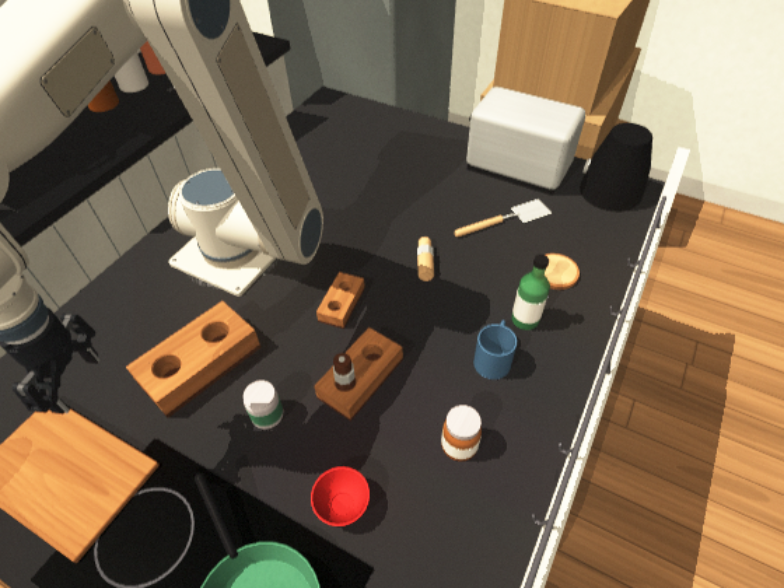

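The top view shows the salt mill at about (305,290)/1.4, with its knob to the left (+y). The 180 mm stand is at (475,275)/1.4 with its empty well at (455,272)/1.4, and the pepper mill is on the right. Next I'll take closer looks with the wrist camera.

```bash
cat > h.py <<'E'
from bench import *
import cv2, numpy as np
from scipy.spatial.transform import Rotation as R
def rot(q): return R.from_quat([q[1],q[2],q[3],q[0]])
def wxyz(r): q=r.as_quat(); return [q[3],q[0],q[1],q[2]]
def rays(c,uv,fish=False):
    uv=np.atleast_2d(np.asarray(uv,float)); a=(uv[:,0]-c["cx"])/c["fx"]; b=(uv[:,1]-c["cy"])/c["fy"]
    if fish:
        t=np.hypot(a,b)+1e-12; d=np.c_[np.sin(t)*a/t,-np.sin(t)*b/t,-np.cos(t)]
    else: d=np.c_[a,-b,-np.ones_like(a)]
    return rot(c["rotation"]).apply(d)
def plane(c,uv,z,fish=False):
    d=rays(c,uv,fish); o=np.asarray(c["xyz"]); return o+d*((z-o[2])/d[:,2])[:,None]
def tool(zdir,ydir):
    z=np.array(zdir,float); z/=np.linalg.norm(z); y=np.array(ydir,float); y-=z*(y@z); y/=np.linalg.norm(y)
    return R.from_matrix(np.c_[np.cross(y,z),y,z])
def snap(n,f):
    c=cams.read_camera(n); np.save(f"pics/{f}.npy",c,allow_pickle=True); return c
def load(f): return np.load(f"pics/{f}.npy",allow_pickle=True).item()
E
python3 - <<'E'
from h import *
c=load("top")
P=lambda u,v,z:plane(c,[[u/1.4,v/1.4]],z)[0]
s=P(305,290,.02); k=P(281,301,.02); f=P(331,277,.02); w=P(455,272,.05)
print(s,k,f,w)
d=(k-f)/np.linalg.norm(k-f); print(d)
im=[]
for n,p,y in(("w_salt",s,np.cross(d,[0,0,1])),("w_stand",w,[1,0,0])):
    best=None
    for sg in(1,-1):
        q=ctrl.solve_ik([p[0],p[1],.24],wxyz(tool([0,0,-1],sg*np.array(y))))
        print(n,sg,None if q is None else np.round(q,2))
        if q is not None and (best is None or abs(q[5])<abs(best[5])): best=q
    ctrl.move_j(best); a=snap("wrist",n); im.append(a["frame"])
    print(a["fx"],a["cx"],a["cy"],a["xyz"],a["rotation"],read_eef_pos(),read_ee_rot())
cv2.imwrite("pics/w1.png",cv2.resize(np.vstack(im)[:,:,::-1],(400*1,600)))
for n,i in zip("ab",im): cv2.imwrite(f"pics/w_{n}.png",cv2.resize(i[:,:,::-1],(800,600)))
print(read_time_s())
E
```

```text
[0.45932911 0.1907019  0.02      ] [0.43533163 0.24175854 0.02      ] [0.48782316 0.13513905 0.02      ] [ 0.49501885 -0.13010047  0.05      ]
[-0.44169713  0.89716422  0.        ]
w_salt 1 [ 0.22  0.17 -0.1   1.3   0.    1.34]
w_salt -1 [ 0.22  0.17 -0.1   1.3   0.   -1.8 ]
325.19226210127806 270.5445223723618 210.60907619599334 [0.4234775  0.2625506  0.37168879] [ 0.96133065 -0.1573229  -0.03618988  0.22312145] [0.45965566 0.19010765 0.23995455] [ 2.11576502e-05  5.28889146e-01  8.48690915e-01 -4.64180446e-05]
w_stand 1 [-0.42  0.19 -0.07  1.31  0.    1.15]
w_stand -1 [-0.42  0.19 -0.07  1.31  0.   -1.99]
325.19226210127806 270.5445223723618 210.60907619599334 [ 0.49479557 -0.0486379   0.37182455] [ 9.86904689e-01 -1.61304049e-01 -6.44508624e-05  3.67362773e-04] [ 0.49513392 -0.12905715  0.24009023] [-3.17505961e-05  7.06522704e-01  7.07690364e-01  1.26289169e-04]
4.1083
```

View pics/w_a.png

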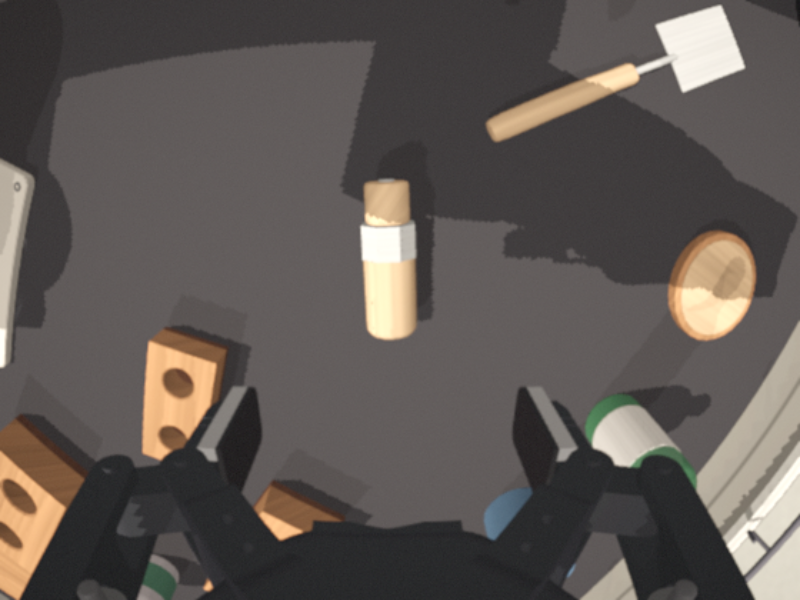

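View pics/w_b.png

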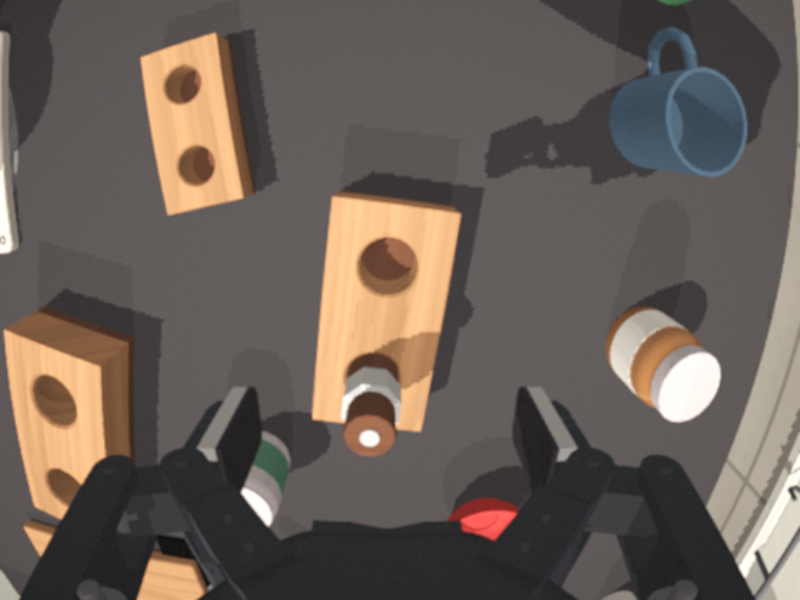

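The wrist views show the salt mill with its collar at (388,242) of 800x600 and its knob pointing up the image. The well mouth is at about (387,266), and the pepper mill is at (370,430). I'll segment both.

```bash
python3 - <<'E'
from h import *
a=load("w_salt"); s=800/560
hsv=cv2.cvtColor(a["frame"],cv2.COLOR_RGB2HSV)
m=np.zeros((420,560),np.uint8); m[115:245,240:305]=1
V=hsv[...,2]; mill=((V>135)&(m>0)).astype(np.uint8)
n,l,st,ce=cv2.connectedComponentsWithStats(mill); i=1+np.argmax(st[1:,4]); mill=l==i; print("mill box",st[i])
col=mill&(hsv[...,1]<40)
cn,cl,cs,cc=cv2.connectedComponentsWithStats(col.astype(np.uint8)); j=1+np.argmax(cs[1:,4]); print("collar",cs[j],cc[j])
def pts(mask,z): v,u=np.nonzero(mask); return plane(a,np.c_[u,v],z,True)[:,:2]
p=pts(mill,.02); wood=pts(mill&~col,.02)
d=np.array([-.4417,.8972])
for _ in range(3):
    n_=np.array([-d[1],d[0]]); t=p@d; w=p@n_
    b=np.linspace(np.percentile(t,5),np.percentile(t,95),25); mid=[]
    for x,y in zip(b[:-1],b[1:]):
        k=(t>=x)&(t<y); mid.append([(x+y)/2,(w[k].min()+w[k].max())/2])
    mid=np.array(mid); sl=np.polyfit(*mid.T,1); d=d+sl[0]*n_; d/=np.linalg.norm(d)
print("d",d,"w0",sl[1],"res",np.std(mid[:,1]-np.polyval(sl,mid[:,0])))
n_=np.array([-d[1],d[0]]); t=p@d; print("t ends@.02",t.min(),t.max())
c40=plane(a,np.argwhere(cl==j)[:,::-1],.04,True)[:,:2]; t4=c40@d; w4=c40@n_
print("collar t@.04",np.percentile(t4,[2,50,98]),"w",w4.min(),w4.max())
tc=np.median(t4); print("collar centre",tc*d+w.mean()*n_, "using w0",tc*d+sl[1]*n_)
b=load("w_stand"); h=cv2.cvtColor(b["frame"],cv2.COLOR_RGB2HSV)
x0,x1,y0,y1=int(345/s),int(425/s),int(228/s),int(302/s)
print(h[int(266/s),int(335/s):int(440/s):2,2])
dark=np.zeros((420,560),np.uint8); dark[y0:y1,x0:x1]=(h[y0:y1,x0:x1,2]<190)
cs,_=cv2.findContours(dark,cv2.RETR_EXTERNAL,cv2.CHAIN_APPROX_NONE); c=max(cs,key=cv2.contourArea)
q=plane(b,cv2.convexHull(c)[:,0],.05,True)[:,:2]; (cx,cy),r=cv2.minEnclosingCircle((q*1000).astype(np.float32)); e=cv2.fitEllipse((q*1000).astype(np.float32))
print("well",cx,cy,r,e)
cor=np.array([[332,196],[462,212],[422,432],[312,420]])/s
print("corners",plane(b,cor,.05,True)[:,:2])
o=b["frame"].copy(); cv2.drawContours(o,[c],-1,(0,255,0),1); o2=a["frame"].copy(); o2[col]=[255,0,0]; o2[mill&~col]=[0,0,255]
cv2.imwrite("pics/seg.png",cv2.resize(np.hstack([o[120:320,200:340],o2[100:300,200:340]])[:,:,::-1],(784,560),interpolation=0))
E
```

```text
mill box [ 252  126   39  112 3856]
collar [252 155  39  30 975] [271.18461538 169.92307692]
d [-0.47139057  0.88192456] w0 -0.49516434275388266 res 0.00016357715962052528
t ends@.02 -0.11927625432630495 0.009589196607174662
collar t@.04 [-0.0486333  -0.03489014 -0.02186668] w -0.5151714705760545 -0.4753385322692293
collar centre [0.4532153  0.20268318] using w0 [0.45314448 0.20264533]
[255 255 255 255 255 255 255 255 196 127 121 100 100  99 101 105 106 104
 103 102 105 102 101  98 111 147 147 159 168 208 253 255 255 255 255 255
 250]
well 495.0171813964844 -130.96957397460938 21.66193962097168 ((495.0716247558594, -130.80023193359375), (42.359066009521484, 42.69013595581055), 128.49203491210938)
corners [[ 0.45704573 -0.08006344]
 [ 0.54772676 -0.09101164]
 [ 0.52456861 -0.27203124]
 [ 0.43331988 -0.26075403]]
```

View pics/seg.png

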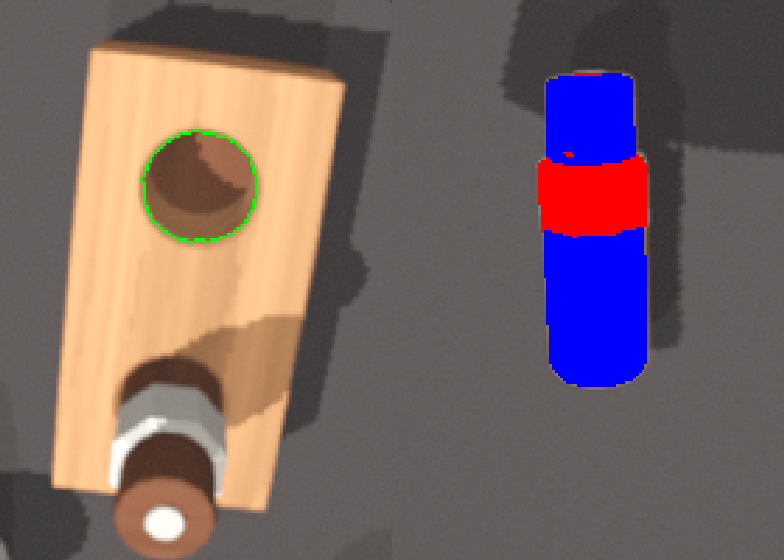

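Both segmentations are clean. The well is at (0.495,-0.131) with a 21.2 mm radius. The mill's collar is at (0.453,0.203), with its axis along (-0.471,0.882). Next I'll plan the grasp and the upright pose through IK.

```bash
cat >> h.py <<'E'
d=np.array([-.4714,.8819,0]); Z=np.array([0,0,1.]); C=np.array([.4532,.2027,.02])
def plan(al,s,psi,F,gz=.028):
    """grasp pose and upright pose (foot at F) ; al tool tilt, s sign of tool y, psi final heading"""
    zt=-Z*np.cos(al)-d*np.sin(al); y=s*np.cross(d,Z); R0=tool(zt,y)
    g=np.array([C[0],C[1],gz]); T0=g+.008*zt
    M0=np.c_[-Z,np.cross(d,-Z),d]; L=np.array([np.cos(psi),np.sin(psi),0]); M1=np.c_[L,np.cross(Z,L),Z]
    Q=M1@M0.T; foot0=C-.075*d
    return T0,R0,np.asarray(F)+Q@(T0-foot0),R.from_matrix(Q)*R0
E
python3 - <<'E'
from h import *
for ald in(20,30):
 for s in(1,-1):
  for r,th in((.5,24),(.55,20),(.6,15)):
   for dp in(-40,0,40):
    t=np.radians(th); F=[r*np.cos(t),r*np.sin(t),0.001]
    T0,R0,T1,R1=plan(np.radians(ald),s,np.radians(th+dp),F)
    a=ctrl.solve_ik(T0,wxyz(R0)); b=ctrl.solve_ik(T1,wxyz(R1)); e=ctrl.solve_ik(T1-.12*R1.as_matrix()[:,2],wxyz(R1))
    print(ald,s,r,dp,*[None if x is None else np.round(x,2).tolist() for x in(a,b,e)])
E
```

```text
20 1 0.5 -40 [0.44, 0.37, -0.5, 0.69, -0.35, 1.52] None None
20 1 0.5 0 [0.44, 0.37, -0.5, 0.69, -0.35, 1.52] None None
20 1 0.5 40 [0.44, 0.37, -0.5, 0.69, -0.35, 1.52] None [-0.71, 0.39, -0.88, 0.9, 1.14, 0.92]
20 1 0.55 -40 [0.44, 0.37, -0.5, 0.69, -0.35, 1.52] None None
20 1 0.55 0 [0.44, 0.37, -0.5, 0.69, -0.35, 1.52] None None
20 1 0.55 40 [0.44, 0.37, -0.5, 0.69, -0.35, 1.52] [-0.33, 0.45, -1.01, -0.38, 1.17, 2.09] [-0.64, 0.37, -0.85, 0.67, 1.2, 1.23]
20 1 0.6 -40 [0.44, 0.37, -0.5, 0.69, -0.35, 1.52] [0.48, 0.57, -1.03, -1.06, -0.84, -2.73] [0.72, 0.39, -1.04, -0.69, -1.03, -2.49]
20 1 0.6 0 [0.44, 0.37, -0.5, 0.69, -0.35, 1.52] None None
20 1 0.6 40 [0.44, 0.37, -0.5, 0.69, -0.35, 1.52] [-0.34, 0.49, -0.94, -0.49, 1.13, 2.25] [-0.62, 0.37, -0.82, 0.41, 1.22, 1.54]
20 -1 0.5 -40 [0.44, 0.37, -0.5, 0.69, -0.35, -1.62] None None
20 -1 0.5 0 [0.44, 0.37, -0.5, 0.69, -0.35, -1.62] None None
20 -1 0.5 40 [0.44, 0.37, -0.5, 0.69, -0.35, -1.62] None [-0.71, 0.39, -0.88, 0.9, 1.14, -2.22]
20 -1 0.55 -40 [0.44, 0.37, -0.5, 0.69, -0.35, -1.62] None None
20 -1 0.55 0 [0.44, 0.37, -0.5,
[... 1650 characters left out ...]
3, -1.26] [-0.62, 0.19, -0.85, 0.8, 1.03, -1.89]
30 -1 0.55 -40 [0.53, 0.41, -0.5, 0.69, -0.52, -1.53] [0.55, 0.38, -1.03, -0.66, -0.74, 0.56] [0.79, 0.16, -0.97, -0.19, -0.91, 0.83]
30 -1 0.55 0 [0.53, 0.41, -0.5, 0.69, -0.52, -1.53] None None
30 -1 0.55 40 [0.53, 0.41, -0.5, 0.69, -0.52, -1.53] [-0.28, 0.34, -0.92, -0.09, 1.0, -1.11] [-0.56, 0.21, -0.81, 0.62, 1.05, -1.64]
30 -1 0.6 -40 [0.53, 0.41, -0.5, 0.69, -0.52, -1.53] [0.44, 0.41, -0.92, -0.6, -0.73, 0.54] [0.65, 0.22, -0.9, -0.23, -0.87, 0.76]
30 -1 0.6 0 [0.53, 0.41, -0.5, 0.69, -0.52, -1.53] None None
30 -1 0.6 40 [0.53, 0.41, -0.5, 0.69, -0.52, -1.53] [-0.3, 0.39, -0.84, -0.15, 0.97, -1.0] [-0.55, 0.24, -0.76, 0.46, 1.04, -1.44]
```

```bash
cat >> h.py <<'E'
AL,S,PSI=np.radians(35),1,np.radians(70); F=np.array([.47,.17,.0])
T0,R0,T1,R1=plan(AL,S,PSI,F)
E
python3 - <<'E'
from h import *
zt=R0.as_matrix()[:,2]; z1=R1.as_matrix()[:,2]
for p,r in((T0-.12*zt,R0),(T0,R0),(T0+.17*Z,R0),(T1+.12*Z,R1),(T1,R1),(T1-.09*z1,R1)):
    q=ctrl.solve_ik(p,wxyz(r)); print(np.round(p,3),None if q is None else np.round(q,2))
ctrl.goto(T0-.12*zt,wxyz(R0)); ctrl.move_linear(T0,max_speed=.08)
print("f",read_contact_force(),read_eef_pos()-T0)
effector.close(); print("gap",read_finger_gap(),read_grasp_force(),read_contact_force())
ctrl.move_linear(T0+.17*Z,max_speed=.12); print("gap",read_finger_gap(),read_contact_force(),read_time_s())
E
```

```text
[0.423 0.259 0.12 ] [ 0.7   0.36 -0.3   1.06 -0.6   1.83]
[0.455 0.199 0.021] [ 0.57  0.44 -0.49  0.7  -0.61  1.67]
[0.455 0.199 0.191] [ 0.57  0.25 -0.25  1.12 -0.61  1.67]
[0.47  0.169 0.19 ] [-0.34  0.13 -0.63  0.8   0.96  1.58]
[0.47  0.169 0.07 ] [-0.34  0.32 -0.8   0.43  0.96  1.58]
[0.444 0.099 0.122] [-0.53  0.26 -0.7   0.87  0.94  1.25]
f [-0.42716896  0.82346307 -0.24498651] [8.64107940e-05 2.58800121e-04 2.67802885e-04]
gap 0.03895373562905313 59.92616823600656 [-2.88879992  2.47910556  4.31297113]
gap 0.03867873431510923 [ 0.35585101 -0.43861187 -2.08000053] 9.3583
```

```bash
python3 - <<'E'
from h import *
ctrl.goto(T1+.05*Z,wxyz(R1)); c=snap("scene","up"); t=snap("top","upt")
print(read_finger_gap(),read_time_s(),read_contact_force())
a=c["frame"][120:280,200:420]; b=t["frame"][120:280,140:360]
cv2.imwrite("pics/up.png",cv2.resize(np.vstack([a,b])[:,:,::-1],None,fx=1.85,fy=1.85))
E
```

```text
0.038554152280836536 10.8583 [ 1.01118162  0.41044646 -1.79788252]
```

View pics/up.png

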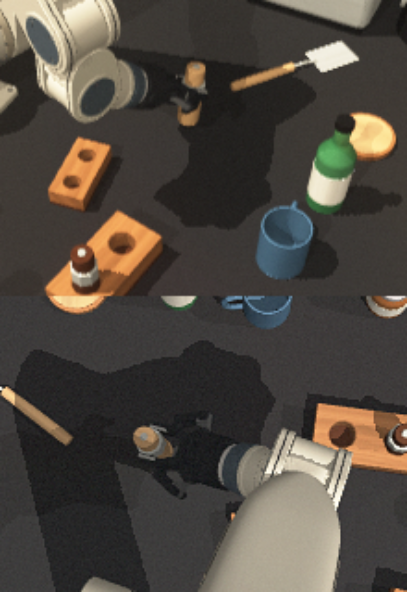

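The mill is held upright in the gripper: knob at (195,70), foot at (188,122), clear of everything. I'll lower it until it touches, release, and back off.

```bash
python3 - <<'E'
from h import *
f0=read_contact_force()[2]
ctrl.move_linear(T1+.006*Z,max_speed=.05)
h=.006
while h>-.008:
    h-=.001; ctrl.move_linear(T1+h*Z,max_speed=.02); f=read_contact_force()[2]
    if f-f0>4: break
print("touch h",h,f-f0,read_finger_gap())
effector.let_go(); ctrl.dwell(.4)
z1=R1.as_matrix()[:,2]; ctrl.move_linear(read_eef_pos()-.09*z1,max_speed=.1)
np.save("touch.npy",h); print(read_time_s())
# view from above with the tool pointing down, away from the mill
ctrl.move_linear(read_eef_pos()+.12*Z,max_speed=.2)
q=ctrl.solve_ik([F[0],F[1],.28],wxyz(tool([0,0,-1],np.cross(Z,[np.cos(PSI),np.sin(PSI),0])*-1))); print(q)
ctrl.move_j(q); a=snap("wrist","st"); cv2.imwrite("pics/st.png",a["frame"][:,:,::-1]); print(read_time_s(),read_eef_pos())
E
```

```text
touch h 0.003 4.456842717635722 0.03847044961334863
14.6167
[ 0.17900472  0.16364184 -0.00756062  1.39959386  0.          2.0988669 ]
16.3667 [0.46946943 0.16923415 0.27838689]
```

View pics/st.png

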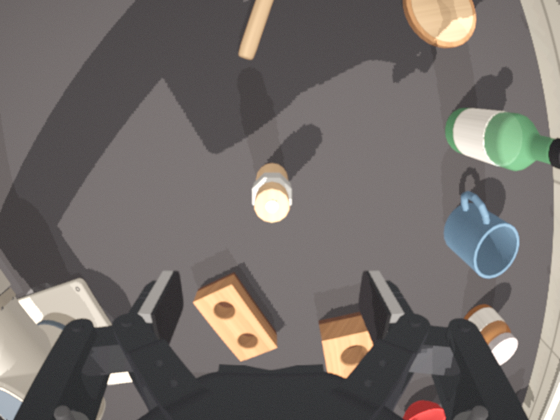

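The mill stands upright by itself, with its knob top at about (272,205). I'll measure the knob centre with a fixed-radius circle fit.

```bash
python3 - <<'E'
from h import *
from scipy.optimize import least_squares
a=load("st"); V=cv2.cvtColor(a["frame"],cv2.COLOR_RGB2HSV)[...,2]
m=np.zeros_like(V); m[150:235,240:305]=(V[150:235,240:305]>125)
cs,_=cv2.findContours(m,cv2.RETR_EXTERNAL,cv2.CHAIN_APPROX_NONE); c=max(cs,key=cv2.contourArea)[:,0]; print(cv2.boundingRect(c))
e=c[c[:,1]>=206]; p=plane(a,e,.12,True)[:,:2]
s=least_squares(lambda v:np.hypot(*(p-v).T)-.017,p.mean(0)); print("fixed r",s.x,np.sqrt(np.mean(s.fun**2)))
s=least_squares(lambda v:np.hypot(*(p-v[:2]).T)-v[2],[*p.mean(0),.017]); print("free r",s.x,np.sqrt(np.mean(s.fun**2)))
print("expected",F)
for al in(0,22.5):
  for k in range(4):
    w=np.radians(70+90*1+al*0+45*k); y=[np.cos(w),np.sin(w),0]
    q=ctrl.solve_ik([F[0],F[1],.08],wxyz(tool([0,0,-1],y))); q2=ctrl.solve_ik([.495,-.131,.08],wxyz(tool([0,0,-1],[1,.0,0])))
    if al==0: print(k,None if q is None else np.round(q,2), np.round(q2,2))
E
```

```text
(240, 163, 65, 72)
fixed r [0.4572156 0.1538061] 0.004578614017845315
free r [0.45917174 0.15564514 0.01914246] 0.004440352900980108
expected [0.47 0.17 0.  ]
0 [ 0.18  0.28 -0.39  0.9   0.   -1.04] [-0.42  0.3  -0.36  0.91  0.    1.15]
1 [ 0.18  0.28 -0.39  0.9   0.   -1.83] [-0.42  0.3  -0.36  0.91  0.    1.15]
2 [ 0.18  0.28 -0.39  0.9   0.   -2.61] [-0.42  0.3  -0.36  0.91  0.    1.15]
3 [ 0.18  0.28 -0.39  0.9   0.    2.88] [-0.42  0.3  -0.36  0.91  0.    1.15]
```

```bash
python3 - <<'E'
from h import *
from scipy.optimize import least_squares
a=load("st"); V=cv2.cvtColor(a["frame"],cv2.COLOR_RGB2HSV)[...,2]
print(V[205,245:300:3],V[195:230:2,272])
for th in(165,185):
    m=np.zeros_like(V); m[155:235,240:305]=(V[155:235,240:305]>th)
    cs,_=cv2.findContours(m,cv2.RETR_EXTERNAL,cv2.CHAIN_APPROX_NONE); c=max(cs,key=cv2.contourArea)[:,0]
    e=c[c[:,1]>=207]; p=plane(a,e,.12,True)[:,:2]
    s=least_squares(lambda v:np.hypot(*(p-v).T)-.017,p.mean(0)); print(cv2.boundingRect(c),"fixed r",s.x,np.sqrt(np.mean(s.fun**2)))
    s=least_squares(lambda v:np.hypot(*(p-v[:2]).T)-v[2],[*p.mean(0),.017]); print("free r",s.x,np.sqrt(np.mean(s.fun**2)))
E
```

```text
[123 124 129 255 255 255 255 255 255 255 255 255 255 255 255 224 124 126
 124] [255 255 255 255 255 255 255 255 255 255 255 255 255 255 155 125 126 125]
(251, 164, 41, 59) fixed r [0.46600936 0.15894679] 0.0002751136680250851
free r [0.46589394 0.15862819 0.01673171] 0.0002532288811343686
(252, 176, 40, 47) fixed r [0.46607588 0.15913031] 0.00025568649423334883
free r [0.46596228 0.15881674 0.01673413] 0.000232617301313311
```

The mill stands at (0.466,0.159), about 11 mm from plan because it was dragged during release. I'll regrasp at the measured spot from above, on the flats.

```bash
python3 - <<'E'
from h import *
P=np.array([.466,.159]); w=np.radians(-20); RG=tool([0,0,-1],[np.cos(w),np.sin(w),0]); z=.070
W=np.array([.495,-.131]); RW=tool([0,0,-1],[1,0,0])
ctrl.goto([*P,.20],wxyz(RG)); ctrl.move_linear([*P,z],max_speed=.08,frame=wxyz(RG)) if False else ctrl.move_linear([*P,z],max_speed=.08)
print("f",read_contact_force(),read_eef_pos())
effector.close(); print("gap",read_finger_gap(),read_grasp_force(),read_contact_force())
ctrl.move_linear([*P,z+.11],max_speed=.1); print("gap",read_finger_gap(),read_contact_force())
ctrl.goto([*W,z+.11],wxyz(RW)); ctrl.move_linear([*W,z+.058],max_speed=.05)
ctrl.dwell(.2); print(read_eef_pos(),read_contact_force(),read_time_s())
a=snap("wrist","ov"); c=snap("scene","ovs")
cv2.imwrite("pics/ov.png",np.vstack([cv2.resize(a["frame"][100:300,180:380],(400,400)),cv2.resize(c["frame"][220:320,210:310],(400,400))])[:600,:,::-1] if False else np.hstack([cv2.resize(a["frame"][120:300,190:350],(400,450)),cv2.resize(c["frame"][210:310,220:308],(396,450))])[:,:,::-1])
E
```

```text
f [-0.43589906  0.39509056 -0.00713455] [0.4662307  0.15904838 0.07037073]
gap 0.03861017145061811 60.7415253482759 [-1.61382375  0.25524364  5.5118708 ]
gap 0.038876008768837345 [ 0.20588541 -0.92177689 -1.63813358]
[ 0.49510488 -0.13104098  0.12823591] [ 0.43004032  0.06494182 -1.79438647] 22.8167
```

View pics/ov.png

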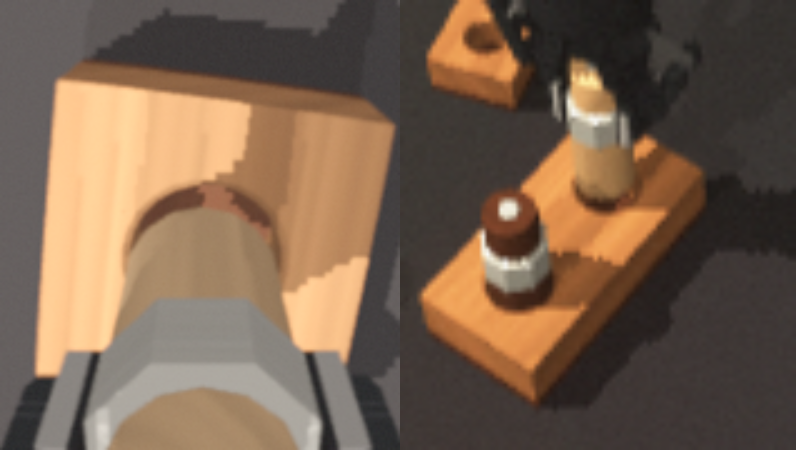

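The foot is 8 mm above the well mouth and centred. I'll lower it with force checks.

```bash
python3 - <<'E'
from h import *
W=np.array([.495,-.131]); f0=read_contact_force(); h=.058; log=[]
while h>.0105:
    h-=.002 if h>.0125 else .0005
    ctrl.move_linear([*W,.070+h],max_speed=.03); f=read_contact_force()-f0; log.append((round(h,4),*np.round(f,1)))
    if f[2]>8 or np.linalg.norm(f[:2])>12: break
print(log[::3],log[-1],read_torque(),read_eef_pos(),read_finger_gap(),read_time_s())
E
```

```text
[(0.056, np.float64(-1.4), np.float64(0.3), np.float64(-0.5)), (0.05, np.float64(-0.8), np.float64(-0.8), np.float64(-0.5)), (0.044, np.float64(-0.3), np.float64(-0.2), np.float64(0.1)), (0.038, np.float64(-0.6), np.float64(0.1), np.float64(0.4)), (0.032, np.float64(-0.5), np.float64(-0.9), np.float64(0.4)), (0.026, np.float64(-1.8), np.float64(-0.8), np.float64(-0.1)), (0.02, np.float64(-0.2), np.float64(-0.4), np.float64(-0.3)), (0.014, np.float64(-1.2), np.float64(-0.1), np.float64(-0.9)), (0.011, np.float64(-1.0), np.float64(-0.7), np.float64(-0.2))] (0.0105, np.float64(-1.4), np.float64(0.2), np.float64(-0.2)) [-0.08173383  0.05591404 -0.0420244 ] [ 0.4949902  -0.13099701  0.08047112] 0.039457360862840206 29.4167
```

```bash
python3 - <<'E'
from h import *
W=np.array([.495,-.131]); f0=read_contact_force(); h=.0105
while h>.006:
    h-=.0005; ctrl.move_linear([*W,.070+h],max_speed=.02); f=read_contact_force()-f0
    if f[2]>4: break
print("touch",h,f)
effector.let_go(); ctrl.dwell(.3); ctrl.move_linear([*W,.30],max_speed=.1)
q=ctrl.solve_ik([.45,-.03,.30],read_ee_rot()); ctrl.move_j(q); ctrl.dwell(.3)
a=snap("wrist","fin"); c=snap("scene","fins"); print(read_time_s(),read_contact_force())
cv2.imwrite("pics/fin.png",np.hstack([cv2.resize(a["frame"],(400,300)),cv2.resize(c["frame"][190:310,200:360],(400,300))])[:,:,::-1])
E
```

```text
touch 0.01 [-1.42055154  0.44462115  5.95334245]
33.7583 [-0.08546201  0.20992705 -1.04182221]
```

View pics/fin.png

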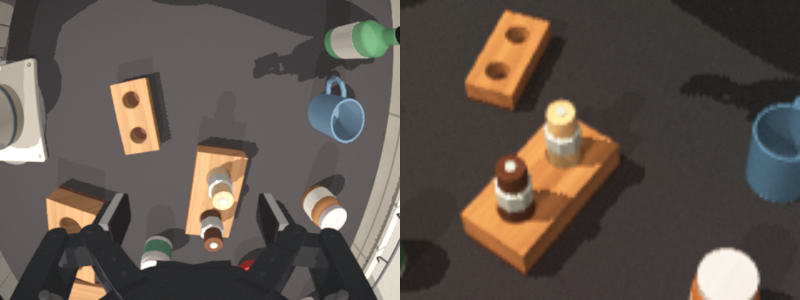

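The salt mill is fully seated at the same height as the pepper mill: salt at (563,135), pepper at (514,190). Both are upright and the gripper is clear, so I'll hand the job in.

```bash
python3 -c "
from bench import *
print(order.close_job())"
```

```text
the job is handed in; nothing more can be done
None
```

I stood the salt mill upright on the counter, let go of it, gripped it again and lowered it fully into the empty well, then handed the job in at about 34 s of the 66 s limit; the hand-in returned no verdict.

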